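# Clamp the micromanipulator head and aim its needle

## Task

Get the micromanipulator ready: first turn the cam lock disc on the stand half a turn clockwise, fully home, so that it draws the arm's head in tight. Then swing the needle arm round by its round grip sleeve so that, once you let go, the needle tip stays right over the centre of the little well in the middle of the dish. Do not touch the needle itself and leave the other things on the bench where they are.

Things in the scene. Friction and masses are not known exactly. Their poses are not given: they have to be found in the camera images.
- stand: heavy fixed stand, black base plate 220 x 120 x 20 mm, from x = -160 to +60 mm. Origin on the bench under the place where the arm's pivot axis stands once the cam is home; its +x points from the cam towards the arm's head, z up. The cam's axis is vertical at x = -100 mm, y = 0.
- cam (a joint): angle of the cam lock disc, rad: 0 = slack, grows clockwise seen from above, 3.14 = fully home at a hard stop. Starts between 0 and 0.3. Friction about 0.25 Nm (at most 0.4 with the bolt's pull); it stays where left and turns on the spot. Turning it home draws the head with its arm 12 mm towards the cam. At angle q the grip bar lies along the direction (stand yaw - q).
- cam_grip (a point): middle of the cam's black grip bar, on the cam's axis, 96 mm above the bench. Bar 60 mm long, 14 mm thick, 75 to 110 mm above the bench: pinch it across from above. It stands on a steel disc 68 mm across (top at 75 mm) with a hook on its rim, reaching 50 mm from the axis, lower than the disc's top; it points away from the head when slack, at the head's bolt when home.
- pivot (a point): point on the arm's vertical pivot axis, 130 mm above the bench; it moves 12 mm with the head as the cam turns. Hub: black drum 44 mm across, its cap 153 mm above the bench. The arm turns here with stiff friction (0.45 Nm) and stays where released. At the start it points 0.75 to 1.15 rad anticlockwise (seen from above) of the stand's +x; it is free from -1.3 to +1.5.
- tube: the arm's grip sleeve: round, 18 mm thick, level, 130 mm above the bench, from 58 to 136 mm from the pivot axis. Origin on the arm's centre line 30 mm from that axis, +x outwards along the arm. A springy neck (3 Nm/rad, bending at the origin) holds it: pushed, it bends before the hub slips; let go, it springs back and the needle tip goes back 10 to 18 mm: carry it past, let go, look, correct.
- needle_tip (a point): tip of the thin bent steel needle (5 mm thick) at the end of the arm, 185 mm from the pivot axis along the arm and 91 mm above the bench; it hangs 22 mm above the mouth of the well.
- needle: the needle itself, starting at the end of the sleeve, 136 mm from the pivot axis (its origin) and sloping down outwards to the tip. Fragile: nothing may touch it.
- well (a point): centre of the mouth of the small round well (18 mm across) in the middle of a 60 mm wide open dish on a black round fixed stage (116 mm across); mouth 69 mm and dish rim 72 mm above the bench. It lies 185 mm from the place of the pivot axis with the cam home, between 0.55 rad clockwise and 0.2 rad anticlockwise of the stand's +x.
- dishes: bystander: stack of two lidded dishes, 64 mm across, 32 mm high, origin under its centre, beside the stand
- tube_rack: bystander: white tube rack, 50 x 100 mm, 51 mm high, origin under its centre, beside the cam
- objective: bystander: dark steel objective lens standing upright, 32 mm across, 55 mm high, origin under its centre, near the stage
- adapter: bystander: black camera adapter lying, 75 mm long, 48 mm high, origin under it, beyond the arm
- tip_box: bystander: grey closed box 120 x 80 x 45 mm, origin under its centre, right of the stage
- media_bottle: bystander: small bottle, 52 mm across, 110 mm high, origin under its centre, on the right

How it is judged:
On the way:
1. the cam disc is turned home (3.0 rad or more), the head drawn in (value of joint cam above 3 rad), for 0.2 s.
At the end, for the whole second after the job is handed in: The cam is home (3.0 rad or more) and the released needle tip rests, within 6 mm seen from above, over the centre of the well (value of joint cam above 3 rad and horizontal distance between needle_tip and well below 0.006 m and linear speed of tube below 0.01 m/s); the robot touches nothing.
It fails at once if the needle is touched (more than 1 N) (contact force between anything else and needle above 1 N).
It fails at once if a bystander is moved more than 20 mm (distance of any of dishes, tube_rack, objective, adapter, tip_box, media_bottle from where it was at the start of the episode above 0.02 m).
It also fails if it takes over 72 s, if anything falls off the work surface, if the arm or the gripper's body presses on something with over 40 N, if the wrist force passes 120 N, or if a joint passes its speed limit or range.

## Robot

A 7-joint arm with a two-finger parallel gripper is mounted at the origin on the work surface. World frame = base frame: x ahead of the robot, y to its left, z up, the work surface at z = 0. Lengths are in m, angles in rad, forces in N, time in s.
With the tool pointing down it reaches from about 0.4 to 0.85 m from the base axis. Payload 10.4 kg.
Tool frame: the origin (TCP) lies at the very end of the fingers, on their centre line; the grasp point (between the pads) lies 19 mm behind it (manip.grip_point_offset is the distance from the TCP to the grasp point, in m); z points along the fingers, y is the line along which they close (so a half turn about z gives the same grasp; the last joint's range is limited). The gripper opens to 85 mm and grips with 20 to 120 N. Pads are 22 mm wide; open, the fingers measure 114 mm over their backs; the gripper's body (76 mm by 85 mm) begins 54 mm behind the grasp point. The pads swing forward as they close: fully open they stand 13 mm farther back than shut.
Start: joints at [-1.36, 0.332, -0.065, 1.46, 0.022, 1.35, -0.088], TCP at [0.145, 0.608, 0.231] pointing down, gripper open.
Joint ranges: [-2.6, 2.6], [-0.5, 2.12], [-1.47, 1.34], [0.16, 2.42], [-1.27, 4.41], [0.06, 2.06], [-2.6, 2.6]. Speed limits (rad/s): [2.22, 2.22, 2.79, 2.79, 3.14, 3.14, 3.14].

## Interface

Orientations are given as a unit quaternion [x, y, z, w].
In Python, from workcell import manip gives the robot as it stands. The module is installed in compiled form; this text tells all that it offers.
- The arm moves only by the shell command python3 -m inch 'ROWS' [OPENING] [FORCE]. ROWS is JSON, a list of rows, each a list of 2 entries, a list of its own where there are three numbers: the shift along the tool's x, y, z each as a share of 0.08 m, from -1 to 1, then the turn, a rotation vector about the tool's x, y, z each as a share of 45 degrees, from -1 to 1. A call has exactly 10 rows; each row is the pose to reach, as a shift and turn from the pose commanded when the call began, along the tool's axes at that moment; what a row does not reach only later rows make up. A row lasts 1/10 s, in which the tool goes at most 50 mm and 8.59 degrees, less where a joint would pass 70% of its speed; a pose out of reach is approached as far as the arm can. A call with a number of a shift or a turn outside -1 to 1 is refused whole. A call with a gripper value outside its range is refused whole. OPENING is the opening, from 0 (shut) to 1 (fully open), set as the call begins (- or left out, the last holds). The fingers move at their own pace and stop on an object; FORCE is the grip in N (left out, the last holds). Time passes only in rows, so rows that repeat a pose let the fingers close, or fill a call up. It gives the time, the measured TCP pose, the force, the opening and the grip force at its end, in the units of the state.
- manip.get_obs(): the state, without advancing time (a new reading comes with each control period).
- manip.camera(name): name is "side" or "top" or "wrist"; returns the picture (384x512x3 uint8, red, green, blue); there is no depth.
- manip.camera_params(name): a dict with "fov_y" (degrees; the focal length in pixels is half the picture's height over the tangent of half this angle, whatever the lens; pixels are square), "cx", "cy" (the principal point, pixels), "k1" (the pictures are not rectified: a ray, as slopes to the right and down, at radius r is drawn at 1 + k1 r^2 times it, then the intrinsics apply), "camera_from_world" (4x4, takes a point from world to camera coordinates); the wrist camera has in their place "T_tool_cam" (4x4, takes a point from camera to tool coordinates, whose origin is the TCP and whose axes are the flange's). Camera axes: x right, y up, looking along -z (the intrinsics and any distortion apply to the point x, -y, -z); pixel columns grow to the right and rows downward; lengths in m; the calibration is good to about 2 mm. A picture is of the moment at which its call begins: read the wrist's pose just before it. camera_params takes no time and is no camera call.
- manip.hand_in(): hands the job in; it is judged then, once.
The state is a dict: "clock": time; "joint_pos": joint angles; "joint_velocities": joint speeds; "tau": joint torques, N m; "position": TCP position; "ee_rot": TCP orientation; "ft_force": force on the tool from outside, world axes, zero at the start; "torque": the same for the moment, N m; "grip_width": opening from 0.0 (shut) to 1.0 (fully open); "grasp_force": force on a finger pad.
Only numpy, scipy, OpenCV 4.12 (cv2) and the standard library are available. Lean on these libraries where they do the work, as an engineer would, in place of code of your own. Each camera call takes 0.05 s, during which the arm holds its last target. There are 200 camera calls.

## Working session

There is one attempt and no reset: what is moved stays moved. The work goes in short steps, Python scripts to look and compute and a shell command to move; the robot and the scene stay as the last step left them, time stands still between calls to the robot, and variables do not carry over. Pictures are saved under pics/ and viewed, at most 10 in all, crops included, and the job is handed in when it is done.

```bash
mkdir -p pics; cat > h.py <<'E'
import numpy as np, cv2
from workcell import manip
from scipy.spatial.transform import Rotation as R
def cam(name):
    o=manip.get_obs(); p=manip.camera_params(name); im=manip.camera(name)
    if name=="wrist":
        T=np.eye(4); T[:3,:3]=R.from_quat(o["ee_rot"]).as_matrix(); T[:3,3]=o["position"]
        M=T@np.array(p["T_tool_cam"])
    else: M=np.linalg.inv(np.array(p["camera_from_world"]))
    return im,p,M
def intr(p,h=384):
    f=h/2/np.tan(np.radians(p["fov_y"])/2)
    return np.array([[f,0,p["cx"]],[0,f,p["cy"]],[0,0,1.]]),np.array([p["k1"],0,0,0,0.])
def ray(p,M,uv):
    K,d=intr(p); s=cv2.undistortPoints(np.array([[uv]],float),K,d)[0,0]
    return M[:3,3],M[:3,:3]@np.array([s[0],-s[1],-1])
def onz(p,M,uv,z):
    o,r=ray(p,M,uv); return o+r*(z-o[2])/r[2]
def proj(p,M,X):
    K,d=intr(p); c=(np.linalg.inv(M)@np.append(X,1))[:3]
    return cv2.projectPoints(np.array([[c[0],-c[1],-c[2]]]),np.zeros(3),np.zeros(3),K,d)[0][0,0]
def save(n,im,s=1.5): cv2.imwrite("pics/"+n,cv2.resize(im[:,:,::-1],None,fx=s,fy=s,interpolation=cv2.INTER_CUBIC))
def pose():
    o=manip.get_obs(); return np.array(o["position"]),R.from_quat(o["ee_rot"]).as_matrix()
def go(X,yaw=None):
    "units for shift to X and turn of tool y axis to direction yaw (mod pi)"
    P,Q=pose(); s=Q.T@(np.array(X)-P)/0.08
    out=[s.round(3)]
    if yaw is not None:
        c=np.arctan2(Q[1,1],Q[0,1]); d=(yaw-c+np.pi/2)%np.pi-np.pi/2
        out.append(("toolz turn units",round(-d/np.radians(45),3)))
    return out
E
python3 - <<'E'
from h import *
o=manip.get_obs(); print(o["clock"],o["position"],o["ee_rot"],o["joint_pos"]); print(pose()[1].round(3))
ims=[]
for n in("top","side","wrist"):
    im,p,M=cam(n); cv2.imwrite(f"{n}0.png",im[:,:,::-1]); print(n,p["fov_y"],p["k1"],M.round(3).tolist()); ims.append(im)
save("top0.png",ims[0]); save("side0.png",ims[1])
E
```

```text
0.0 [0.14475127 0.60763486 0.23052174] [ 1.16651094e-01  9.93172712e-01 -6.96065862e-04 -3.88298345e-05] [-1.35958273  0.3328749  -0.06466251  1.46092498  0.02160985  1.34988251
 -0.0885084 ]
[[-0.973  0.232 -0.   ]
 [ 0.232  0.973 -0.001]
 [-0.    -0.001 -1.   ]]
top 42.85652367859876 -0.1999958135103073 [[-0.025, 0.998, -0.059, 0.504], [-1.0, -0.026, -0.015, -0.083], [-0.017, 0.059, 0.998, 1.367], [0.0, 0.0, 0.0, 1.0]]
side 50.85501419680372 0.013684827612436133 [[0.704, 0.429, -0.566, 0.067], [-0.711, 0.415, -0.568, -0.574], [-0.009, 0.802, 0.597, 0.627], [0.0, 0.0, 0.0, 1.0]]
wrist 63.538107441686705 -0.03603477593373547 [[0.233, -0.93, -0.284, 0.071], [0.973, 0.222, 0.069, 0.625], [-0.001, -0.293, 0.956, 0.374], [0.0, 0.0, 0.0, 1.0]]
```

View pics/top0.png

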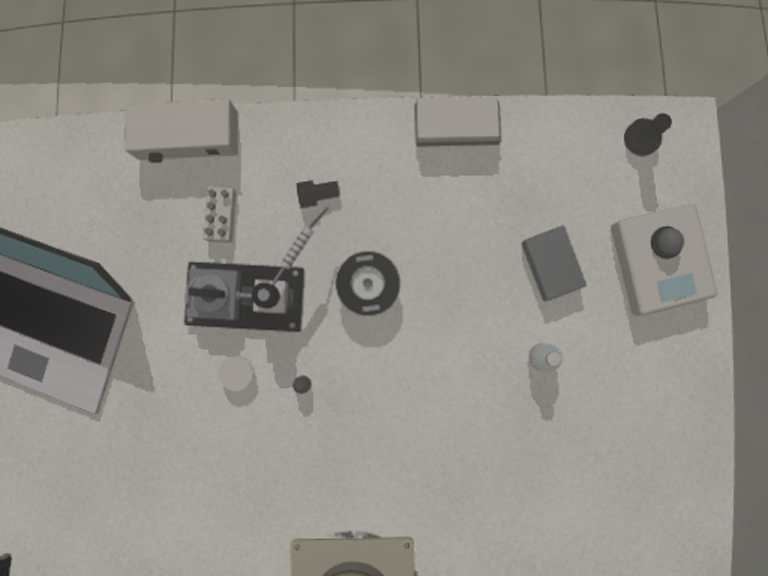

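View pics/side0.png

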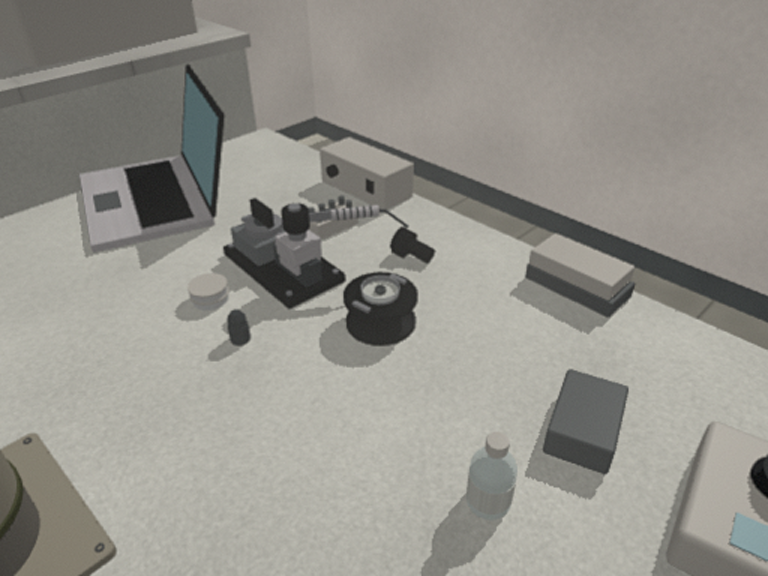

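The top view shows the cam bar at about (209,293), the hub at (264,295), the well at (367,284) and the needle tip at (327,208), all in 1.5x pixels. The arm points up and right, and the objective, dishes, rack and adapter are clear of the stand.

```bash
python3 - <<'E'
from h import *
p=manip.camera_params("top"); M=np.linalg.inv(np.array(p["camera_from_world"]))
f=lambda u,v,z: onz(p,M,(u/1.5,v/1.5),z)[:2]
pts=dict(cam=f(209,293,.110),hub=f(264,295,.153),well=f(367,284,.069),tip=f(327,208,.091))
for k,v in pts.items(): print(k,v.round(4))
c=[f(188,263,.02),f(304,268,.02),f(301,330,.02),f(185,324,.02)]
print("base",np.round(c,3).tolist(), np.linalg.norm(c[1]-c[0]),np.linalg.norm(c[3]-c[0]))
d=(c[1]-c[0])+(c[2]-c[3]); syaw=np.arctan2(d[1],d[0]); print("stand yaw",syaw)
e=np.array([np.cos(syaw),np.sin(syaw)]); n=np.array([-e[1],e[0]])
ctr=np.mean(c,0); o=ctr+e*0.05; print("origin from base",o,"cam",o-e*.1,"hub offset",(pts["hub"]-o)@e,(pts["hub"]-o)@n)
w=pts["well"]-o; print("well r",np.linalg.norm(w),"ang",np.arctan2(w@n,w@e))
t=pts["tip"]-pts["hub"]; print("tip r",np.linalg.norm(t),"ang",np.arctan2(t@n,t@e))
P,Q=pose(); print(go([*(o-e*.1),.231],syaw+np.pi/2))
E
```

```text
cam [0.5752 0.2306]
hub [0.5671 0.1262]
well [ 0.5863 -0.0437]
tip [0.7208 0.0229]
base [[0.638, 0.293], [0.622, 0.074], [0.508, 0.081], [0.523, 0.3]] 0.22001460070347714 0.11444581775962719
stand yaw -1.6420047091874603
origin from base [0.56917802 0.13712741] cam [0.57629284 0.23687399] hub offset 0.011095430372066626 -0.0012663610579284324
well r 0.18163492113273985 ang 0.16580922533677922
tip r 0.18513542862119564 ang 1.0505075768191658
[array([-6.322, -3.26 ,  0.   ]), ('toolz turn units', np.float64(1.793))]
```

```bash
python3 - <<'E'
from h import *
def r(n,u,v):
    p=manip.camera_params(n); return ray(p,np.linalg.inv(np.array(p["camera_from_world"])),(u/1.5,v/1.5))
def tri(a,b):
    (o1,d1),(o2,d2)=a,b; A=np.c_[d1,-d2]; s=np.linalg.lstsq(A,o2-o1,rcond=None)[0]
    x,y=o1+s[0]*d1,o2+s[1]*d2; return ((x+y)/2).round(3),np.linalg.norm(x-y).round(3)
print("screen corner",tri(r("top",97,262),r("side",222,115)))
print("hinge",tri(r("top",130,300),r("side",215,215)))
for u,v in((97,412),(0,230)): o,d=r("top",u,v); print(o+d*((.02 if v>300 else .2)-o[2])/d[2])
im=cv2.imread("top0.png")[160:235,115:280]
cv2.imwrite("pics/crop1.png",cv2.resize(im,None,fx=4.8,fy=4.8,interpolation=cv2.INTER_CUBIC))
E
```

```text
screen corner (array([0.625, 0.394, 0.216]), np.float64(0.0))
hinge (array([0.574, 0.405, 0.023]), np.float64(0.007))
[0.35882858 0.47852099 0.02      ]
[0.68783395 0.58310737 0.2       ]
```

View pics/crop1.png

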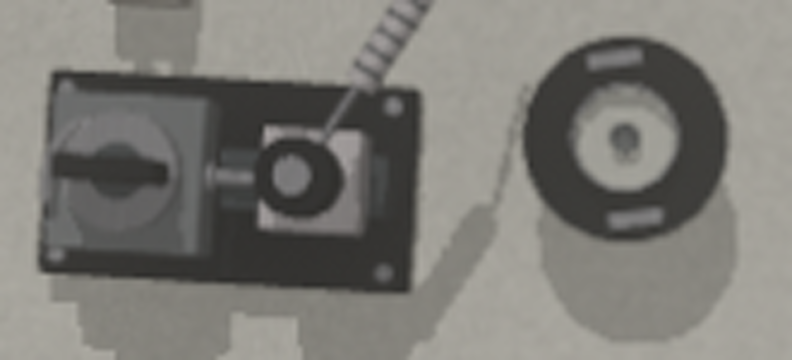

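The bar lies nearly along the stand (q is about 0.03) and its centre is at crop (111,169). The hook points away from the head, so the cam is slack. I'm setting out towards the cam and turning on the way.

```bash
python3 -m inch '[[[-0.1,-0.05,0],[0,0,0.09]],[[-0.2,-0.1,0],[0,0,0.18]],[[-0.3,-0.15,0],[0,0,0.27]],[[-0.4,-0.2,0],[0,0,0.36]],[[-0.5,-0.25,0],[0,0,0.45]],[[-0.6,-0.3,0],[0,0,0.54]],[[-0.7,-0.35,0],[0,0,0.63]],[[-0.8,-0.4,0],[0,0,0.72]],[[-0.9,-0.45,0],[0,0,0.81]],[[-1,-0.5,0],[0,0,0.9]]]' 1 && python3 -c "
from h import *
print(go([.5755,.237,.231],-0.07),manip.get_obs()['joint_pos'].round(2))"
```

```text
clock: 1.15
position: [0.2135, 0.5502, 0.231]
ee_rot: [0.454, 0.891, -0.0, 0.0]
ft_force: [-0.2, -0.7, -0.5]
grip_width: 1.003
grasp_force: 0.0
[array([-5.825e+00,  1.365e+00,  1.000e-03]), ('toolz turn units', np.float64(0.888))] [-1.33  0.25  0.06  1.56 -0.02  1.33 -0.64]
```

```bash
python3 -m inch '[[[-0.1,0.02,0],[0,0,0.09]],[[-0.2,0.04,0],[0,0,0.18]],[[-0.3,0.07,0],[0,0,0.27]],[[-0.4,0.09,0],[0,0,0.36]],[[-0.5,0.12,0],[0,0,0.45]],[[-0.6,0.14,0],[0,0,0.54]],[[-0.7,0.16,0],[0,0,0.63]],[[-0.8,0.19,0],[0,0,0.72]],[[-0.9,0.21,0],[0,0,0.81]],[[-1,0.23,0],[0,0,0.89]]]' && python3 -c "
from h import *
print(go([.5755,.237,.231],-0.07),manip.get_obs()['joint_pos'].round(2))"
```

```text
clock: 2.15
position: [0.2755, 0.4964, 0.231]
ee_rot: [0.732, 0.681, -0.0, 0.0]
ft_force: [-0.2, 0.5, -0.1]
grip_width: 0.997
grasp_force: 0.0
[array([-2.966e+00,  3.973e+00,  1.000e-03]), ('toolz turn units', np.float64(-0.002))] [-1.3   0.2   0.18  1.63 -0.04  1.31 -1.19]
```

```bash
for i in 1; do :; done
python3 -m inch '[[[-0.09,0.1,0],[0,0,0]],[[-0.18,0.2,0],[0,0,0]],[[-0.27,0.3,0],[0,0,0]],[[-0.36,0.4,0],[0,0,0]],[[-0.45,0.5,0],[0,0,0]],[[-0.54,0.6,0],[0,0,0]],[[-0.63,0.7,0],[0,0,0]],[[-0.72,0.8,0],[0,0,0]],[[-0.81,0.9,0],[0,0,0]],[[-0.9,1,0],[0,0,0]]]' >/dev/null
python3 -m inch '[[[-0.09,0.1,0],[0,0,0]],[[-0.18,0.2,0],[0,0,0]],[[-0.27,0.3,0],[0,0,0]],[[-0.36,0.4,0],[0,0,0]],[[-0.45,0.5,0],[0,0,0]],[[-0.54,0.6,0],[0,0,0]],[[-0.63,0.7,0],[0,0,0]],[[-0.72,0.8,0],[0,0,0]],[[-0.81,0.9,0],[0,0,0]],[[-0.9,1,0],[0,0,0]]]' >/dev/null
python3 -m inch '[[[-0.09,0.1,0],[0,0,0]],[[-0.18,0.2,0],[0,0,0]],[[-0.27,0.3,0],[0,0,0]],[[-0.36,0.4,0],[0,0,0]],[[-0.45,0.5,0],[0,0,0]],[[-0.54,0.6,0],[0,0,0]],[[-0.63,0.7,0],[0,0,0]],[[-0.72,0.8,0],[0,0,0]],[[-0.81,0.9,0],[0,0,0]],[[-0.9,1,0],[0,0,0]]]'
python3 - <<'E'
from h import *
print(go([.5755,.237,.231],-0.07),manip.get_obs()['joint_pos'].round(2))
im,p,M=cam("wrist"); cv2.imwrite("w1.png",im[:,:,::-1]); save("w1.png",im)
for X in([.5755,.237,.11],[.567,.126,.153]): print(proj(p,M,X)*1.5)
np.savez("w1.npz",M=M)
E
```

```text
clock: 5.15
position: [0.5005, 0.2641, 0.2313]
ee_rot: [0.731, 0.682, 0.0, -0.0]
ft_force: [-0.3, -0.7, -0.3]
grip_width: 1.002
grasp_force: 0.0
[array([-0.274,  0.958,  0.004]), ('toolz turn units', np.float64(0.001))] [-0.92  0.2   0.41  1.64 -0.08  1.31 -0.57]
[509.98059282 306.12235712]
[511.72523089 507.51182694]
```

View pics/w1.png

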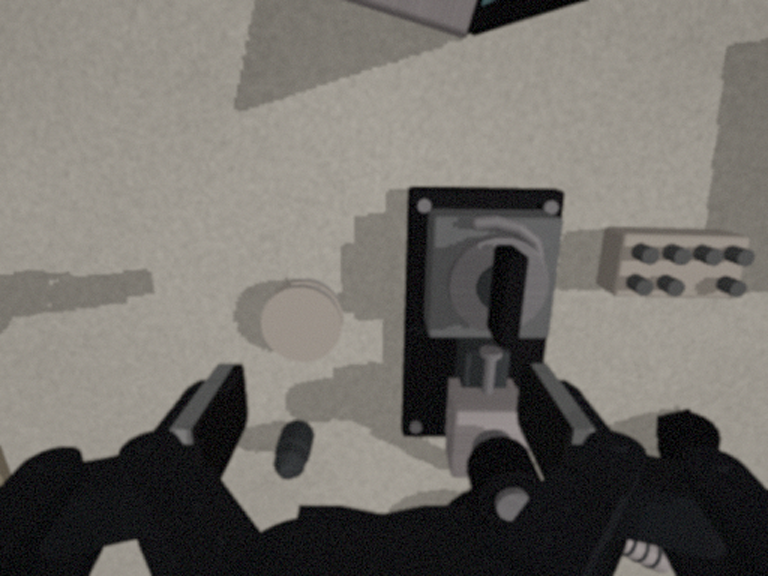

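Close up, the bar spans about (513,247) to (507,343). The hub cap at (513,503) is where I predicted it. I'll check the bar against its predicted outline.

```bash
python3 - <<'E'
from h import *
p=manip.camera_params("wrist"); M=np.load("w1.npz")["M"]
im=cv2.cvtColor(cv2.imread("w1.png"),cv2.COLOR_BGR2GRAY)
m=(im<40).astype(np.uint8); m[:150]=0; m[232:]=0; m[:,:322]=0; m[:,362:]=0
ys,xs=np.nonzero(m); print(xs.min()*1.5,xs.max()*1.5,ys.min()*1.5,ys.max()*1.5)
for y in range(160,232,6): 
    r=np.nonzero(m[y])[0]; print(y*1.5,r.min()*1.5 if len(r) else 0,r.max()*1.5 if len(r) else 0)
c=np.array([.5755,.237]); 
for q in(0,.1):
    a=-1.642-q; e=np.array([np.cos(a),np.sin(a)]); n=np.array([-e[1],e[0]])
    for z in(.11,.075): print(q,z,[(proj(p,M,[*(c+e*s*.03+n*t*.007),z])*1.5).round().tolist() for s,t in((-1,-1),(-1,1),(1,1),(1,-1))])
E
```

```text
483.0 541.5 246.0 346.5
240.0 0 0
249.0 495.0 514.5
258.0 495.0 525.0
267.0 492.0 525.0
276.0 483.0 523.5
285.0 484.5 522.0
294.0 487.5 522.0
303.0 487.5 520.5
312.0 489.0 519.0
321.0 487.5 517.5
330.0 490.5 517.5
339.0 483.0 541.5
0 0.11 [[502.0, 258.0], [526.0, 258.0], [517.0, 351.0], [495.0, 351.0]]
0 0.075 [[489.0, 245.0], [510.0, 245.0], [503.0, 330.0], [483.0, 330.0]]
0.1 0.11 [[507.0, 257.0], [531.0, 259.0], [512.0, 352.0], [490.0, 350.0]]
0.1 0.075 [[494.0, 244.0], [515.0, 247.0], [499.0, 330.0], [479.0, 328.0]]
```

```bash

python3 -m inch '[[[-0.03,0.12,0.05],[0,0,0]],[[-0.06,0.24,0.1],[0,0,0]],[[-0.09,0.36,0.2],[0,0,0]],[[-0.12,0.48,0.3],[0,0,0]],[[-0.15,0.6,0.4],[0,0,0]],[[-0.2,0.72,0.5],[0,0,0]],[[-0.24,0.84,0.6],[0,0,0]],[[-0.27,0.96,0.7],[0,0,0]],[[-0.27,0.96,0.8],[0,0,0]],[[-0.27,0.96,0.9],[0,0,0]]]'
python3 -m inch '[[[0,0,0.12],[0,0,0]],[[0,0,0.25],[0,0,0]],[[0,0,0.4],[0,0,0]],[[0,0,0.55],[0,0,0]],[[0,0,0.7],[0,0,0]],[[0,0,0.82],[0,0,0]],[[0,0,0.9],[0,0,0]],[[0,0,0.92],[0,0,0]],[[0,0,0.92],[0,0,0]],[[0,0,0.92],[0,0,0]]]'
python3 -m inch '[[[0,0,0],[0,0,0]],[[0,0,0],[0,0,0]],[[0,0,0],[0,0,0]],[[0,0,0],[0,0,0]],[[0,0,0],[0,0,0]],[[0,0,0],[0,0,0]],[[0,0,0],[0,0,0]],[[0,0,0],[0,0,0]],[[0,0,0],[0,0,0]],[[0,0,0],[0,0,0]]]' 0 60
python3 -c "
from h import *
print(go([.5755,.237,.083],-0.07),manip.get_obs()['joint_pos'].round(2))"
```

```text
clock: 6.2
position: [0.5751, 0.2379, 0.1585]
ee_rot: [0.731, 0.682, -0.0, -0.0]
ft_force: [-0.2, 0.2, -0.9]
grip_width: 1.001
grasp_force: 0.0
clock: 7.2
position: [0.5754, 0.2381, 0.0862]
ee_rot: [0.731, 0.682, 0.0, 0.0]
ft_force: [-0.1, 0.6, 0.3]
grip_width: 0.997
grasp_force: 0.0
clock: 8.2
position: [0.5778, 0.2377, 0.0864]
ee_rot: [0.731, 0.682, 0.002, 0.002]
ft_force: [12.8, 0.2, -4.5]
grip_width: 0.152
grasp_force: 61.8
[array([-0.011, -0.028,  0.042]), ('toolz turn units', np.float64(-0.0))] [-0.79  0.46  0.41  1.65 -0.2   1.07 -0.38]
```

```bash

python3 -m inch '[[[0,0.035,0],[0,0,0.05]],[[0,0.035,0],[0,0,0.15]],[[0,0.035,0],[0,0,0.25]],[[0,0.035,0],[0,0,0.36]],[[0,0.035,0],[0,0,0.47]],[[0,0.035,0],[0,0,0.58]],[[0,0.035,0],[0,0,0.69]],[[0,0.035,0],[0,0,0.8]],[[0,0.035,0],[0,0,0.9]],[[0,0.035,0],[0,0,1]]]'
python3 -c "
from h import *
print(manip.get_obs()['joint_pos'].round(2),manip.get_obs()['torque'])"
```

```text
clock: 9.2
position: [0.5769, 0.2384, 0.0863]
ee_rot: [0.937, 0.35, -0.001, -0.001]
ft_force: [-7.1, -0.3, 8.6]
grip_width: 0.154
grasp_force: 63.5
[-0.9   0.49  0.57  1.65 -0.29  1.08 -1.1 ] [0.13138959 1.66029804 0.25066561]
```

```bash

python3 -m inch '[[[0,0,0],[0,0,0.1]],[[0,0,0],[0,0,0.2]],[[0,0,0],[0,0,0.3]],[[0,0,0],[0,0,0.4]],[[0,0,0],[0,0,0.5]],[[0,0,0],[0,0,0.6]],[[0,0,0],[0,0,0.7]],[[0,0,0],[0,0,0.8]],[[0,0,0],[0,0,0.9]],[[0,0,0],[0,0,1]]]'
python3 -c "
from h import *
print(manip.get_obs()['joint_pos'].round(2),manip.get_obs()['torque'])"
python3 -m inch '[[[0,0,0],[0,0,0.1]],[[0,0,0],[0,0,0.2]],[[0,0,0],[0,0,0.3]],[[0,0,0],[0,0,0.4]],[[0,0,0],[0,0,0.5]],[[0,0,0],[0,0,0.5]],[[0,0,0],[0,0,0.5]],[[0,0,0],[0,0,0.5]],[[0,0,0],[0,0,0.5]],[[0,0,0],[0,0,0.5]]]'
python3 -c "
from h import *
print(manip.get_obs()['joint_pos'].round(2),manip.get_obs()['torque'])"
```

```text
clock: 10.2
position: [0.5766, 0.2395, 0.0863]
ee_rot: [0.999, -0.035, -0.001, -0.001]
ft_force: [-8.2, 1.8, 9.1]
grip_width: 0.147
grasp_force: 63.5
[-1.02  0.54  0.73  1.66 -0.4   1.1  -1.81] [0.78998071 1.64802973 0.26348958]
clock: 11.2
position: [0.5768, 0.2401, 0.0863]
ee_rot: [0.974, -0.228, -0.001, -0.001]
ft_force: [-7.7, 3.8, 8.7]
grip_width: 0.152
grasp_force: 63.8
[-1.07  0.57  0.82  1.66 -0.46  1.12 -2.16] [ 1.09197092  1.42883531 -0.20797132]
```

```bash

python3 -m inch '[[[0,0,0],[0,0,0]],[[0,0,0],[0,0,0]],[[0,0,0],[0,0,0]],[[0,0,0],[0,0,0]],[[0,0,0],[0,0,0]],[[0,0,0],[0,0,-0.15]],[[0,0,0],[0,0,-0.33]],[[0,0,0],[0,0,-0.51]],[[0,0,0],[0,0,-0.69]],[[0,0,0],[0,0,-0.87]]]' 1
python3 -m inch '[[[0,0,0],[0,0,-0.15]],[[0,0,0],[0,0,-0.3]],[[0,0,0],[0,0,-0.4]],[[0,0,0],[0,0,-0.5]],[[0,0,0],[0,0,-0.6]],[[0,0,0],[0,0,-0.7]],[[0,0,0],[0,0,-0.8]],[[0,0,0],[0,0,-0.87]],[[0,0,0],[0,0,-0.94]],[[0,0,0],[0,0,-1]]]'
python3 -m inch '[[[0,0,0],[0,0,-0.1]],[[0,0,0],[0,0,-0.2]],[[0,0,0],[0,0,-0.3]],[[0,0,0],[0,0,-0.4]],[[0,0,0],[0,0,-0.5]],[[0,0,0],[0,0,-0.6]],[[0,0,0],[0,0,-0.7]],[[0,0,0],[0,0,-0.8]],[[0,0,0],[0,0,-0.9]],[[0,0,0],[0,0,-1]]]'
python3 -m inch '[[[0,0,0],[0,0,-0.1]],[[0,0,0],[0,0,-0.2]],[[0,0,0],[0,0,-0.3]],[[0,0,0],[0,0,-0.4]],[[0,0,0],[0,0,-0.5]],[[0,0,0],[0,0,-0.6]],[[0,0,0],[0,0,-0.7]],[[0,0,0],[0,0,-0.8]],[[0,0,0],[0,0,-0.9]],[[0,0,0],[0,0,-1]]]'
python3 -c "
from h import *
print(manip.get_obs()['joint_pos'].round(2),manip.get_obs()['torque'],pose()[1].round(3))"
```

```text
clock: 12.2
position: [0.5779, 0.2377, 0.0857]
ee_rot: [0.994, 0.113, 0.0, 0.0]
ft_force: [0.9, -0.8, 0.3]
grip_width: 1.002
grasp_force: 0.0
clock: 13.2
position: [0.5779, 0.2375, 0.0856]
ee_rot: [0.875, 0.483, -0.0, 0.0]
ft_force: [0.2, 0.1, -0.3]
grip_width: 0.999
grasp_force: 0.0
clock: 14.2
position: [0.5779, 0.2375, 0.0856]
ee_rot: [0.623, 0.782, -0.0, 0.0]
ft_force: [-0.1, -0.3, -0.4]
grip_width: 0.998
grasp_force: 0.0
clock: 15.2
position: [0.5779, 0.2375, 0.0856]
ee_rot: [0.277, 0.961, -0.0, -0.0]
ft_force: [0.1, -0.2, -0.3]
grip_width: 0.999
grasp_force: 0.0
[-0.62  0.45  0.2   1.63 -0.1   1.07  0.62] [ 0.03483491 -0.02085007 -0.02035315] [[-0.847  0.532 -0.   ]
 [ 0.532  0.847 -0.   ]
 [-0.    -0.    -1.   ]]
```

```bash

python3 -m inch '[[[0.013,0.02,0],[0,0,-0.13]],[[0.013,0.02,0],[0,0,-0.13]],[[0.013,0.02,0],[0,0,-0.13]],[[0.013,0.02,0],[0,0,-0.13]],[[0.013,0.02,0],[0,0,-0.13]],[[0.013,0.02,0],[0,0,-0.13]],[[0.013,0.02,0],[0,0,-0.13]],[[0.013,0.02,0],[0,0,-0.13]],[[0.013,0.02,0],[0,0,-0.05]],[[0.013,0.02,0],[0,0,0.03]]]' 0 70
python3 -m inch '[[[0,0,0],[0,0,0.1]],[[0,0,0],[0,0,0.2]],[[0,0,0],[0,0,0.3]],[[0,0,0],[0,0,0.4]],[[0,0,0],[0,0,0.5]],[[0,0,0],[0,0,0.6]],[[0,0,0],[0,0,0.7]],[[0,0,0],[0,0,0.8]],[[0,0,0],[0,0,0.9]],[[0,0,0],[0,0,1]]]'
python3 -c "
from h import *
print(manip.get_obs()['joint_pos'].round(2),manip.get_obs()['torque'],go([0,0,0],-.0713))"
```

```text
clock: 16.2
position: [0.5778, 0.2396, 0.0859]
ee_rot: [0.29, 0.957, -0.0, 0.0]
ft_force: [-1.2, -2.4, 3.6]
grip_width: 0.148
grasp_force: 68.7
clock: 17.2
position: [0.5781, 0.2397, 0.0859]
ee_rot: [0.635, 0.773, 0.0, 0.0]
ft_force: [-0.4, -0.4, 2.1]
grip_width: 0.149
grasp_force: 68.6
[-0.74  0.46  0.36  1.64 -0.18  1.07 -0.14] [-0.19673726  0.03888557  0.24674304] [array([-1.536, -7.671,  1.069]), ('toolz turn units', np.float64(0.34))]
```

```bash

python3 -m inch '[[[0,0,0],[0,0,0.1]],[[0,0,0],[0,0,0.18]],[[0,0,0],[0,0,0.24]],[[0,0,0],[0,0,0.29]],[[0,0,0],[0,0,0.33]],[[0,0,0],[0,0,0.36]],[[0,0,0],[0,0,0.38]],[[0,0,0],[0,0,0.4]],[[0,0,0],[0,0,0.41]],[[0,0,0],[0,0,0.41]]]'
python3 -c "
from h import *
print(manip.get_obs()['joint_pos'].round(2),manip.get_obs()['torque'],go([0,0,0],-.0713))"
```

```text
clock: 18.2
position: [0.5781, 0.2397, 0.0859]
ee_rot: [0.749, 0.662, 0.0, 0.0]
ft_force: [2.5, -1.5, 2.6]
grip_width: 0.15
grasp_force: 75.6
[-0.79  0.47  0.42  1.64 -0.21  1.07 -0.44] [-0.29343615 -0.52126879  1.67381902] [array([-3.86 , -6.805,  1.068]), ('toolz turn units', np.float64(-0.066))]
```

```bash

python3 -m inch '[[[0,0,0],[0,0,0.38]],[[0,0,0],[0,0,0]],[[0,0,0],[0,0,0]],[[0,0,0],[0,0,0]],[[0,0,0],[0,0,0]],[[0,0,-0.15],[0,0,0]],[[0,0,-0.35],[0,0,0]],[[0,0,-0.55],[0,0,0]],[[0,0,-0.75],[0,0,0]],[[0,0,-0.95],[0,0,0]]]' 1
python3 -m inch '[[[0,0,-0.2],[0,0,0]],[[0,0,-0.4],[0,0,0]],[[0,0,-0.6],[0,0,0]],[[0,0,-0.8],[0,0,0]],[[0,0,-0.9],[0,0,0]],[[0,0,-0.95],[0,0,0]],[[0,0,-1],[0,0,0]],[[0,0,-1],[0,0,0]],[[0,0,-1],[0,0,0]],[[0,0,-1],[0,0,0]]]'
python3 - <<'E'
from h import *
im,p,M=cam("top"); cv2.imwrite("top1.png",im[:,:,::-1])
c=im[120:235,105:285,::-1]; cv2.imwrite("pics/crop2.png",cv2.resize(c,None,fx=4.4,fy=4.4,interpolation=cv2.INTER_CUBIC))
E
```

```text
clock: 19.2
position: [0.5781, 0.2398, 0.1638]
ee_rot: [0.75, 0.662, 0.001, 0.0]
ft_force: [0.5, 0.3, -0.3]
grip_width: 0.999
grasp_force: 0.0
clock: 20.2
position: [0.5776, 0.2396, 0.2411]
ee_rot: [0.749, 0.662, -0.0, -0.0]
ft_force: [0.7, -0.2, -0.5]
grip_width: 1.002
grasp_force: 0.0
```

View pics/crop2.png

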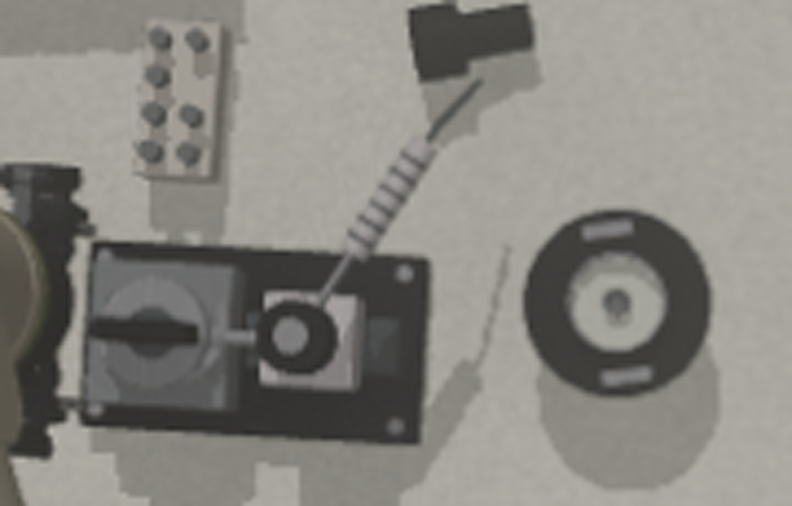

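The cam bar has turned and the head has drawn in. In the crop the cap is at (291,336), the sleeve runs (360,248) to (424,148), the tip is at (482,80) and the well is at (617,306).

```bash
cat >> h.py <<'E'
PT=manip.camera_params("top"); MT=np.linalg.inv(np.array(PT["camera_from_world"]))
def f2(u,v,z): return onz(PT,MT,(105+(u+.5)/4.4-.5,120+(v+.5)/4.4-.5),z)[:2]
def ang(v): return np.arctan2(v[1],v[0])
E
python3 - <<'E'
from h import *
hub=f2(291,336,.153); s1,s2=f2(360,248,.13),f2(424,148,.13); tip=f2(482,80,.091); well=f2(617,306,.069)
print("hub",hub,"tip",tip,"well",well)
for n,x in(("s1",s1),("s2",s2),("tip",tip),("well",well)): print(n,x.round(4),np.linalg.norm(x-hub).round(4),ang(x-hub).round(4))
a=ang(tip-hub); g=hub+.09*np.array([np.cos(a),np.sin(a)]); print("grasp",g,go([*g,.241],a+np.pi/2))
print(manip.get_obs()["joint_pos"].round(2))
E
```

```text
hub [0.56918539 0.13944019] tip [0.72345282 0.03305521] well [ 0.58678727 -0.04416983]
s1 [0.6205 0.1024] 0.0633 -0.6255
s2 [0.6778 0.064 ] 0.1322 -0.6067
tip [0.7235 0.0331] 0.1874 -0.6037
well [ 0.5868 -0.0442] 0.1845 -1.4752
grasp [0.64327597 0.0883463 ] [array([-1.775,  1.048,  0.003]), ('toolz turn units', np.float64(-1.389))]
[-0.82  0.34  0.45  1.47 -0.15  1.37 -0.48]
```

```bash

python3 -m inch '[[[-0.09,0.05,0],[0,0,-0.09]],[[-0.18,0.1,0],[0,0,-0.18]],[[-0.28,0.16,0],[0,0,-0.28]],[[-0.38,0.22,0],[0,0,-0.38]],[[-0.5,0.3,0],[0,0,-0.49]],[[-0.6,0.36,0],[0,0,-0.6]],[[-0.7,0.42,0],[0,0,-0.7]],[[-0.8,0.48,0],[0,0,-0.8]],[[-0.9,0.54,0],[0,0,-0.9]],[[-1,0.6,0],[0,0,-1]]]'
python3 -c "
from h import *
print(go([.6433,.0883,.16],-.604+np.pi/2),manip.get_obs()['joint_pos'].round(2))"
```

```text
clock: 21.25
position: [0.6156, 0.1539, 0.2414]
ee_rot: [0.438, 0.899, -0.0, -0.0]
ft_force: [0.2, 0.5, 0.1]
grip_width: 0.999
grasp_force: 0.0
[array([-0.859, -0.233,  1.017]), ('toolz turn units', np.float64(-0.385))] [-0.6   0.36  0.38  1.44 -0.13  1.37  0.44]
```

```bash

python3 -m inch '[[[-0.1,-0.03,0.02],[0,0,-0.05]],[[-0.2,-0.06,0.05],[0,0,-0.1]],[[-0.31,-0.09,0.1],[0,0,-0.15]],[[-0.42,-0.12,0.15],[0,0,-0.2]],[[-0.53,-0.15,0.2],[0,0,-0.25]],[[-0.64,-0.18,0.3],[0,0,-0.3]],[[-0.75,-0.21,0.45],[0,0,-0.35]],[[-0.86,-0.23,0.6],[0,0,-0.385]],[[-0.86,-0.23,0.78],[0,0,-0.385]],[[-0.86,-0.23,0.96],[0,0,-0.385]]]'
python3 -m inch '[[[0,0,0.15],[0,0,0]],[[0,0,0.3],[0,0,0]],[[0,0,0.45],[0,0,0]],[[0,0,0.57],[0,0,0]],[[0,0,0.64],[0,0,0]],[[0,0,0.66],[0,0,0]],[[0,0,0.66],[0,0,0]],[[0,0,0.66],[0,0,0]],[[0,0,0.66],[0,0,0]],[[0,0,0.66],[0,0,0]]]'
python3 - <<'E'
from h import *
print(go([.6433,.0883,.111],-.604+np.pi/2),manip.get_obs()['joint_pos'].round(2))
im,p,M=cam("wrist"); save("w2.png",im)
E
```

```text
clock: 22.25
position: [0.6431, 0.089, 0.1637]
ee_rot: [0.299, 0.954, 0.0, -0.0]
ft_force: [0.1, 0.1, -0.3]
grip_width: 1.002
grasp_force: 0.0
clock: 23.25
position: [0.6435, 0.0888, 0.1125]
ee_rot: [0.299, 0.954, 0.0, 0.0]
ft_force: [1.1, -0.0, 0.7]
grip_width: 1.0
grasp_force: 0.0
[array([-0.001, -0.007,  0.019]), ('toolz turn units', np.float64(-0.004))] [-0.46  0.48  0.33  1.55 -0.17  1.14  0.87]
```

View pics/w2.png

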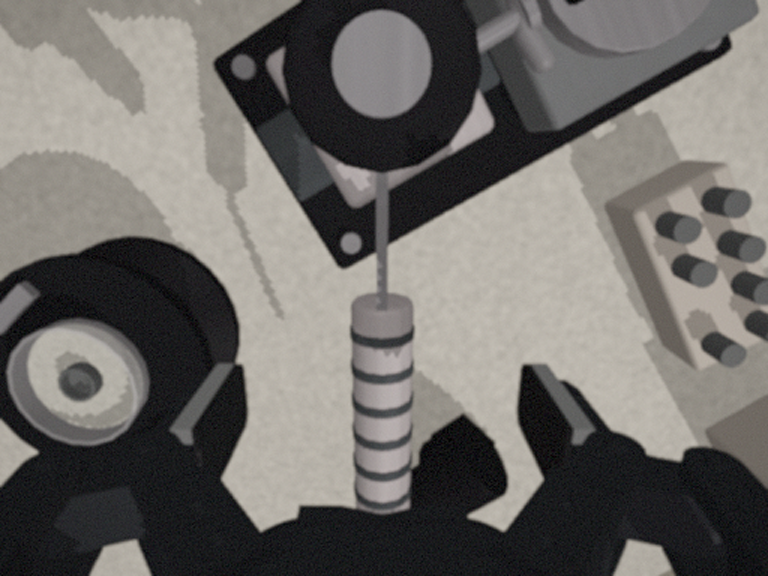

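The sleeve lies centred between the open fingers, at about x=382 with the pads at 240 and 525. Next I'll close, then swing on an arc about the pivot.

```bash

python3 -m inch '[[[0,0,0.02],[0,0,0]],[[0,0,0.02],[0,0,0]],[[0,0,0.02],[0,0,0]],[[0,0,0.02],[0,0,0]],[[0,0,0.02],[0,0,0]],[[0,0,0.02],[0,0,0]],[[0,0,0.02],[0,0,0]],[[0,0,0.02],[0,0,0]],[[0,0,0.02],[0,0,0]],[[0,0,0.02],[0,0,0]]]' 0 30
cat >> h.py <<'E'
def arc(hub,th,n=10):
    P,Q=pose(); p=(Q.T@(np.array([*hub,P[2]])-P))[:2]; print("pivot in tool",p.round(4))
    for k in range(1,n+1):
        t=th*k/n; c,s=np.cos(t),np.sin(t); d=(p-np.array([[c,-s],[s,c]])@p)/.08
        print(d.round(3),round(t/np.radians(45),3))
E
python3 -c "
from h import *
arc([.5692,.1394],.475)"
```

```text
clock: 24.3
position: [0.6433, 0.0888, 0.1105]
ee_rot: [0.299, 0.954, 0.0, 0.0]
ft_force: [0.1, 0.1, 1.3]
grip_width: 0.201
grasp_force: 29.5
pivot in tool [ 0.0898 -0.0007]
[ 0.001 -0.053] 0.06
[ 0.004 -0.106] 0.121
[ 0.01  -0.159] 0.181
[ 0.019 -0.212] 0.242
[ 0.029 -0.264] 0.302
[ 0.043 -0.316] 0.363
[ 0.059 -0.367] 0.423
[ 0.077 -0.417] 0.484
[ 0.097 -0.466] 0.544
[ 0.12  -0.514] 0.605
```

```bash

python3 -m inch '[[[0,-0.05,0],[0,0,0.06]],[[0,-0.11,0],[0,0,0.12]],[[0.01,-0.16,0],[0,0,0.18]],[[0.02,-0.21,0],[0,0,0.24]],[[0.03,-0.26,0],[0,0,0.3]],[[0.04,-0.32,0],[0,0,0.36]],[[0.06,-0.37,0],[0,0,0.42]],[[0.08,-0.42,0],[0,0,0.48]],[[0.1,-0.47,0],[0,0,0.54]],[[0.12,-0.51,0],[0,0,0.6]]]'
python3 -c "
from h import *
o=manip.get_obs(); print(o['torque'],o['joint_pos'].round(2)); h=np.array([.5692,.1394]); P,Q=pose(); print(ang(P[:2]-h),np.linalg.norm(P[:2]-h))"
```

```text
clock: 25.3
position: [0.6134, 0.0617, 0.1109]
ee_rot: [0.514, 0.858, 0.001, 0.001]
ft_force: [7.3, 3.5, -2.8]
grip_width: 0.196
grasp_force: 29.5
[ 0.56772399 -1.32008344 -0.16077329] [-0.52  0.42  0.43  1.65 -0.19  1.11  0.46]
-1.053031881208314 0.08937836376217743
```

```bash

python3 -m inch '[[[0,-0.05,0],[0,0,0.06]],[[0,-0.11,0],[0,0,0.12]],[[0.01,-0.16,0],[0,0,0.18]],[[0.02,-0.21,0],[0,0,0.24]],[[0.03,-0.26,0],[0,0,0.3]],[[0.04,-0.32,0],[0,0,0.36]],[[0.06,-0.37,0],[0,0,0.42]],[[0.09,-0.44,0],[0,0,0.51]],[[0.13,-0.53,0],[0,0,0.62]],[[0.13,-0.53,0],[0,0,0.62]]]'
python3 -c "
from h import *
o=manip.get_obs(); print(o['torque'],o['joint_pos'].round(2)); h=np.array([.5692,.1394]); P,Q=pose(); print(ang(P[:2]-h),np.linalg.norm(P[:2]-h))"
python3 -m inch '[[[0,0,0],[0,0,0]],[[0,0,0],[0,0,0]],[[0,0,0],[0,0,0]],[[0,0,0],[0,0,0]],[[0,0,0],[0,0,0]],[[0,0,0],[0,0,0]],[[0,0,0],[0,0,0]],[[0,0,0],[0,0,0]],[[0,0,0],[0,0,0]],[[0,0,0],[0,0,0]]]' 1
python3 - <<'E'
from h import *
im,p,M=cam("top"); cv2.imwrite("top2.png",im[:,:,::-1])
c=im[120:235,105:285,::-1]; cv2.imwrite("pics/crop3.png",cv2.resize(c,None,fx=4.4,fy=4.4,interpolation=cv2.INTER_CUBIC))
im,p,M=cam("side"); cv2.imwrite("side2.png",im[:,:,::-1])
im,p,M=cam("wrist"); cv2.imwrite("wr2.png",im[:,:,::-1]); np.savez("wr2.npz",M=M)
E
```

```text
clock: 26.3
position: [0.5709, 0.0505, 0.111]
ee_rot: [0.706, 0.708, 0.002, 0.001]
ft_force: [7.2, 1.3, -4.4]
grip_width: 0.197
grasp_force: 29.6
[ 0.25297196 -1.44091705 -0.19790032] [-0.61  0.34  0.53  1.77 -0.19  1.08 -0.01]
-1.5516277579581332 0.0889594061199992
clock: 27.3
position: [0.5699, 0.0498, 0.1105]
ee_rot: [0.705, 0.709, 0.0, -0.0]
ft_force: [0.6, -0.9, -0.4]
grip_width: 1.001
grasp_force: 0.0
```

View pics/crop3.png

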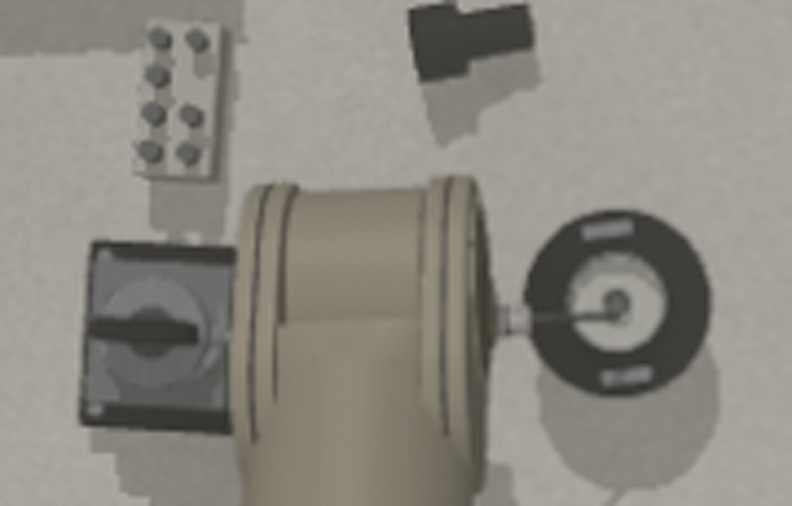

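The needle now lies over the dish: it runs (535,318) to about (613,315), and the well is at (617,304). I'll work out the offset.

```bash
python3 - <<'E'
from h import *
h=np.array([.5692,.1394]); 
for n,u,v,z in(("well",617,304,.069),("tip",613,315,.091),("ndl",540,319,.128),("slv",515,320,.13)):
    x=f2(u,v,z); print(n,x.round(4),np.linalg.norm(x-h).round(4),ang(x-h).round(4))
c=cv2.imread("top2.png")[180:202,220:262]; cv2.imwrite("pics/c4.png",np.hstack([cv2.resize(c,None,fx=14,fy=14,interpolation=cv2.INTER_CUBIC)]))
E
```

```text
well [ 0.588  -0.0442] 0.1846 -1.4688
tip [ 0.5801 -0.0423] 0.182 -1.5109
ndl [ 0.5767 -0.0013] 0.1409 -1.5177
slv [0.5764 0.013 ] 0.1266 -1.5142
```

View pics/c4.png

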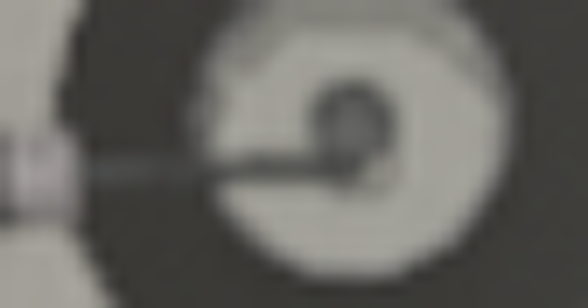

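```bash
python3 - <<'E'
from h import *
h=np.array([.5692,.1394]); 
for n,u,v,z in(("well",353,121,.069),("tip",370,167,.091),("ndl",120,172,.128),("ndl2",230,168,.11)):
    x=onz(PT,MT,(220+(u+.5)/14-.5,180+(v+.5)/14-.5),z)[:2]; print(n,x.round(4),np.linalg.norm(x-h).round(4),ang(x-h).round(4))
p=manip.camera_params("wrist"); M=np.load("wr2.npz")["M"]; print(proj(p,M,[.588,-.044,.069]),proj(p,M,[.5805,-.044,.091]))
p=manip.camera_params("side"); M=np.linalg.inv(np.array(p["camera_from_world"])); print(proj(p,M,[.588,-.044,.069]),proj(p,M,[.5805,-.044,.091]))
c=cv2.imread("side2.png")[170:215,225:290]; cv2.imwrite("pics/s2.png",cv2.resize(c,None,fx=10,fy=10,interpolation=cv2.INTER_CUBIC))
E
```

```text
well [ 0.5894 -0.044 ] 0.1845 -1.4611
tip [ 0.5793 -0.0476] 0.1873 -1.5169
ndl [ 0.5774 -0.0033] 0.1429 -1.5136
ndl2 [ 0.5786 -0.0224] 0.1621 -1.5125
[280.11446328 333.53945   ] [271.46290038 357.58015536]
[252.06042593 191.77064257] [249.59912751 185.40909065]
```

View pics/s2.png

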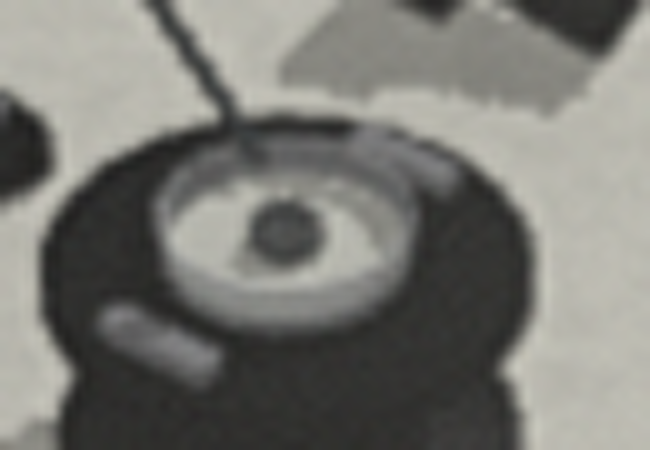

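```bash
python3 - <<'E'
from h import *
p=manip.camera_params("side"); M=np.linalg.inv(np.array(p["camera_from_world"]))
g=lambda u,v,z: onz(p,M,(225+(u+.5)/10-.5,170+(v+.5)/10-.5),z)
w,t=g(285,230,.069),g(258,155,.091); print("side well",w,"tip",t,"diff",t-w)
h=np.array([.5692,.1394]); a=-1.5135; X=h+.089*np.array([np.cos(a),np.sin(a)])
print(go([*X,.1105],a+np.pi/2))
E
```

```text
side well [ 0.58747114 -0.04773685  0.069     ] tip [ 0.58265273 -0.0442394   0.091     ] diff [-0.00481841  0.00349745  0.022     ]
[array([0.008, 0.055, 0.   ]), ('toolz turn units', np.float64(-0.066))]
```

```bash

python3 -m inch '[[[0.008,0.055,0],[0,0,-0.066]],[[0.008,0.055,0],[0,0,-0.066]],[[0.008,0.055,0],[0,0,-0.066]],[[0.008,0.055,0],[0,0,-0.066]],[[0.008,0.055,0],[0,0,-0.066]],[[0.008,0.055,0],[0,0,-0.066]],[[0.008,0.055,0],[0,0,-0.066]],[[0.008,0.055,0],[0,0,-0.066]],[[0.008,0.055,0],[0,0,-0.066]],[[0.008,0.055,0],[0,0,-0.066]]]' 0 30
python3 -m inch '[[[0,0.02,0],[0,0,-0.02]],[[0,0.04,0],[0,0,-0.04]],[[0,0.055,0],[0,0,-0.06]],[[0,0.07,0],[0,0,-0.08]],[[0.005,0.09,0],[0,0,-0.1]],[[0.005,0.104,0],[0,0,-0.119]],[[0.005,0.104,0],[0,0,-0.119]],[[0.005,0.104,0],[0,0,-0.119]],[[0.005,0.104,0],[0,0,-0.119]],[[0.005,0.104,0],[0,0,-0.119]]]'
python3 -c "
from h import *
o=manip.get_obs(); print(o['torque'],o['joint_pos'].round(2)); h=np.array([.5692,.1394]); P,Q=pose(); print(ang(P[:2]-h),np.linalg.norm(P[:2]-h))"
python3 -m inch '[[[0,0,0],[0,0,0]],[[0,0,0],[0,0,0]],[[0,0,0],[0,0,0]],[[0,0,0],[0,0,0]],[[0,0,0],[0,0,0]],[[0,0,0],[0,0,0]],[[0,0,0],[0,0,0]],[[0,0,0],[0,0,0]],[[0,0,0],[0,0,0]],[[0,0,0],[0,0,0]]]' 1
python3 - <<'E'
from h import *
im,p,M=cam("top"); cv2.imwrite("top3.png",im[:,:,::-1]); im2,p,M=cam("side"); cv2.imwrite("side3.png",im2[:,:,::-1])
r=lambda c,f:cv2.resize(c,None,fx=f,fy=f,interpolation=cv2.INTER_CUBIC)
a=r(im[180:202,220:262,::-1],14); b=r(im2[174:204,235:277,::-1],14)[:, :a.shape[1]]
cv2.imwrite("pics/c5.png",np.vstack([a[:290],b[:300]]))
E
```

```text
clock: 28.45
position: [0.5744, 0.0505, 0.1106]
ee_rot: [0.687, 0.727, 0.0, 0.0]
ft_force: [1.7, 0.0, 0.3]
grip_width: 0.198
grasp_force: 29.3
clock: 29.45
position: [0.5815, 0.0511, 0.1101]
ee_rot: [0.651, 0.759, -0.001, -0.001]
ft_force: [-6.4, -1.6, 3.9]
grip_width: 0.201
grasp_force: 29.6
[-0.22665475  1.3007108   0.1573711 ] [-0.58  0.37  0.5   1.74 -0.2   1.09  0.14]
-1.4318272447630183 0.08912844020237955
clock: 30.45
position: [0.5826, 0.0514, 0.1105]
ee_rot: [0.652, 0.758, 0.0, -0.0]
ft_force: [0.2, 0.1, -1.0]
grip_width: 0.998
grasp_force: 0.0
```

View pics/c5.png

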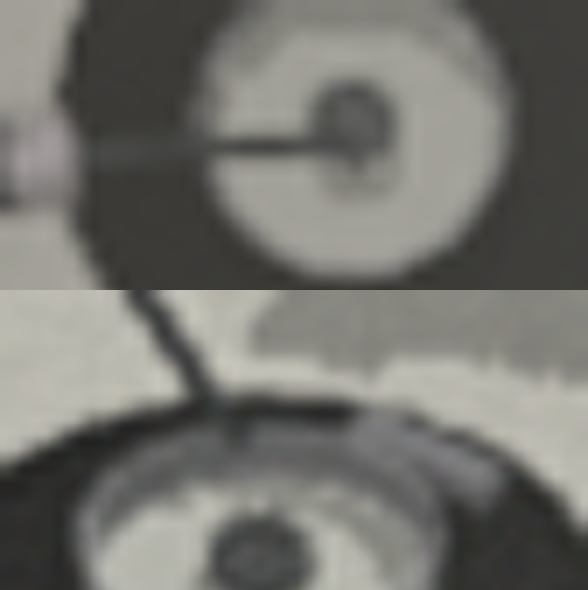

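Top half of the picture: the needle has moved to rows 157 down to 142 and now points close to the well at (353,121). Bottom half: the side view agrees. The 10-picture allowance is used up, so from here I measure numerically.

```bash
cat >> h.py <<'E'
H=np.array([.5692,.1394])
def well_top():
    g=cv2.cvtColor(cv2.imread("top1.png"),cv2.COLOR_BGR2GRAY); r=[]
    K=np.zeros_like(g); cv2.circle(K,(245,189),17,255,-1)
    cs,_=cv2.findContours(((g>100)&(K>0)).astype(np.uint8),cv2.RETR_EXTERNAL,cv2.CHAIN_APPROX_NONE)
    (x,y),rad=cv2.minEnclosingCircle(max(cs,key=cv2.contourArea)); r.append(("dish",x,y,rad,onz(PT,MT,(x,y),.071)[:2].round(4)))
    w=np.clip(100-g[183:195,240:251].astype(float),0,None); yy,xx=np.mgrid[183:195,240:251]
    x,y=(w*xx).sum()/w.sum(),(w*yy).sum()/w.sum(); r.append(("well",x,y,0,onz(PT,MT,(x,y),.069)[:2].round(4)))
    return r
def needle_top(fn):
    g=cv2.cvtColor(cv2.imread(fn),cv2.COLOR_BGR2GRAY).astype(float); b=cv2.cvtColor(cv2.imread("top1.png"),cv2.COLOR_BGR2GRAY).astype(float)
    D=np.clip(b-g-12,0,None); pts=[]
    for u in range(236,243):
        w=D[184:198,u]
        if w.sum()<10: continue
        v=(w*np.arange(184,198)).sum()/w.sum(); z=.11
        for _ in range(6):
            x=onz(PT,MT,(u,v),z)[:2]; z=.13-(np.linalg.norm(x-H)-.136)*39/49
        pts.append(x)
    pts=np.array(pts); print(pts.round(4).tolist()); d=pts-H; a=np.arctan2(d[:,1],d[:,0]); print("angles",a.round(4))
    a=np.median(a); return a,H+.185*np.array([np.cos(a),np.sin(a)])
E
python3 - <<'E'
from h import *
print(well_top())
for f in("top2.png","top3.png"): print(f,needle_top(f))
E
```

```text
[('dish', 244.8147430419922, 188.4083709716797, 11.06032657623291, array([ 0.5887, -0.0442])), ('well', np.float64(244.7173913043478), np.float64(187.31521739130434), 0, array([ 0.5917, -0.044 ]))]
[[0.5783, -0.0224], [0.5786, -0.0249], [0.5789, -0.0274], [0.5789, -0.0299], [0.5789, -0.0324], [0.579, -0.035], [0.5792, -0.0375]]
angles [-1.5144 -1.5136 -1.5127 -1.5135 -1.5142 -1.5144 -1.5142]
top2.png (np.float64(-1.5142313647376089), array([ 0.57965894, -0.04530412]))
[[0.5826, -0.0225], [0.5827, -0.025], [0.5828, -0.0275], [0.5828, -0.03], [0.5829, -0.0325], [0.583, -0.035], [0.5829, -0.0376]]
angles [-1.4885 -1.4888 -1.4897 -1.4906 -1.4914 -1.4918 -1.4933]
top3.png (np.float64(-1.4905541634276633), array([ 0.58402887, -0.04500473]))
```

```bash
python3 - <<'E'
from h import *
p=manip.camera_params("side"); M=np.linalg.inv(np.array(p["camera_from_world"]))
w=proj(p,M,[.5887,-.0442,.069]); print("well",w)
for dx in(0,-.0045,-.009): print(dx,proj(p,M,[.5887+dx,-.0442,.091])-w, "ndl", proj(p,M,[.5887+dx-.001,-.0242,.107])-w)
print("seen3",(251.3-253.2,184.4-192.8),"seen2",(250.8-253.5,185.5-193.0))
a=-1.4905; X=H+.089*np.array([np.cos(a+.0105),np.sin(a+.0105)]); print(go([*X,.1105],a+.0105+np.pi/2))
E
```

```text
well [252.33685664 191.67571184]
0 [-0.10930111 -7.75749687] ndl [ -6.73279452 -16.86616408]
-0.0045 [-1.51426007 -6.92138854] ndl [ -8.15434107 -16.05654733]
-0.009 [-2.92708158 -6.08060449] ndl [ -9.58383629 -15.24241276]
seen3 (-1.8999999999999773, -8.400000000000006) seen2 (-2.6999999999999886, -7.5)
[array([ 0.002, -0.066, -0.   ]), ('toolz turn units', np.float64(0.077))]
```

```bash

python3 -m inch '[[[0,-0.066,0],[0,0,0.077]],[[0,-0.066,0],[0,0,0.077]],[[0,-0.066,0],[0,0,0.077]],[[0,-0.066,0],[0,0,0.077]],[[0,-0.066,0],[0,0,0.077]],[[0,-0.066,0],[0,0,0.077]],[[0,-0.066,0],[0,0,0.077]],[[0,-0.066,0],[0,0,0.077]],[[0,-0.066,0],[0,0,0.077]],[[0,-0.066,0],[0,0,0.077]]]' 0 30
python3 -m inch '[[[0,0.02,0],[0,0,-0.02]],[[0,0.04,0],[0,0,-0.04]],[[0,0.055,0],[0,0,-0.06]],[[0,0.07,0],[0,0,-0.08]],[[0.004,0.085,0],[0,0,-0.095]],[[0.004,0.096,0],[0,0,-0.11]],[[0.004,0.096,0],[0,0,-0.11]],[[0.004,0.096,0],[0,0,-0.11]],[[0.004,0.096,0],[0,0,-0.11]],[[0.004,0.096,0],[0,0,-0.11]]]'
python3 -c "
from h import *
P,Q=pose(); print(ang(P[:2]-H),np.linalg.norm(P[:2]-H))"
python3 -m inch '[[[0,0,0],[0,0,0]],[[0,0,0],[0,0,0]],[[0,0,0],[0,0,0]],[[0,0,0],[0,0,0]],[[0,0,0],[0,0,0]],[[0,0,0],[0,0,0]],[[0,0,0],[0,0,0]],[[0,0,0],[0,0,0]],[[0,0,0],[0,0,0]],[[0,0,0],[0,0,0]]]' 1
python3 - <<'E'
from h import *
im,p,M=cam("top"); cv2.imwrite("top4.png",im[:,:,::-1]); im2,p,M=cam("side"); cv2.imwrite("side4.png",im2[:,:,::-1])
print(needle_top("top4.png"))
# side: needle columns relative, 2->3->4, against bench (rows 172-181)
for n in(2,3,4):
    g=cv2.cvtColor(cv2.imread(f"side{n}.png"),cv2.COLOR_BGR2GRAY).astype(float)
    o=[]
    for v in range(172,180):
        w=np.clip(100-g[v,236:252],0,None); o.append((w*np.arange(236,252)).sum()/max(w.sum(),1))
    print(n,np.round(o,2))
E
```

```text
clock: 31.55
position: [0.5774, 0.0506, 0.1105]
ee_rot: [0.674, 0.738, 0.0, 0.0]
ft_force: [-0.7, 0.2, 0.8]
grip_width: 0.2
grasp_force: 29.5
clock: 32.55
position: [0.584, 0.0514, 0.1102]
ee_rot: [0.641, 0.767, -0.001, -0.001]
ft_force: [-6.1, -0.4, 3.8]
grip_width: 0.198
grasp_force: 29.9
-1.40378782589222 0.08922119430792327
clock: 33.55
position: [0.585, 0.0516, 0.1105]
ee_rot: [0.642, 0.767, 0.0, -0.0]
ft_force: [-0.1, -0.9, -0.8]
grip_width: 1.0
grasp_force: 0.0
[[0.5871, -0.0226], [0.5873, -0.0251], [0.5877, -0.0276], [0.588, -0.0301], [0.5881, -0.0326], [0.5881, -0.0351], [0.5878, -0.0377]]
angles [-1.4609 -1.4614 -1.4605 -1.4605 -1.4616 -1.463  -1.4662]
(np.float64(-1.4613810264926), array([ 0.58940147, -0.04449372]))
2 [241.51 242.43 243.   243.49 244.43 245.   245.5  246.43]
3 [243.43 244.   244.51 245.41 246.   246.52 247.4  248.  ]
4 [245.15 245.89 246.46 247.4  248.   248.54 249.39 250.03]
```

```bash

python3 -m inch '[[[0,0,-0.05],[0,0,0]],[[0,0,-0.12],[0,0,0]],[[0,0,-0.22],[0,0,0]],[[0,0,-0.34],[0,0,0]],[[0,0,-0.46],[0,0,0]],[[0,0,-0.58],[0,0,0]],[[0,0,-0.7],[0,0,0]],[[0,0,-0.82],[0,0,0]],[[0,0,-0.92],[0,0,0]],[[0,0,-1],[0,0,0]]]' >/dev/null
python3 -m inch '[[[0.1,0,-0.1],[0,0,0]],[[0.2,0,-0.2],[0,0,0]],[[0.3,0,-0.3],[0,0,0]],[[0.4,0,-0.4],[0,0,0]],[[0.5,0,-0.5],[0,0,0]],[[0.5,0,-0.5],[0,0,0]],[[0.5,0,-0.5],[0,0,0]],[[0.5,0,-0.5],[0,0,0]],[[0.5,0,-0.5],[0,0,0]],[[0.5,0,-0.5],[0,0,0]]]'
python3 - <<'E'
from h import *
im,p,M=cam("top"); cv2.imwrite("top5.png",im[:,:,::-1]); print(needle_top("top5.png"))
im,p,M=cam("wrist"); g=cv2.cvtColor(im,cv2.COLOR_RGB2GRAY); print("wrist well px",proj(p,M,[.5887,-.0442,.069]))
E
```

```text
clock: 35.65
position: [0.5778, 0.0906, 0.2302]
ee_rot: [0.642, 0.767, -0.0, -0.0]
ft_force: [0.1, 0.3, -0.1]
grip_width: 0.997
grasp_force: 0.0
[[0.5871, -0.0226], [0.5873, -0.0251], [0.5877, -0.0276], [0.588, -0.0301], [0.5881, -0.0326], [0.5881, -0.0351], [0.5878, -0.0377]]
angles [-1.4606 -1.4613 -1.4607 -1.4604 -1.4615 -1.4632 -1.4663]
(np.float64(-1.461322756019906), array([ 0.58941218, -0.04449254]))
wrist well px [244.23647887 285.5135313 ]
```

The needle has not moved since release. Its tip is within about 1 mm of the well centre in the top view, and the side view agrees. The robot is clear, so I'm handing in.

```bash
python3 -c "
from workcell import manip
print(manip.hand_in())"
```

```text
the job is handed in; nothing more can be done
None
```

The job is handed in at about 36 s: the cam is turned to its hard stop, and the released needle tip rests about 1 mm from the well centre by my top- and side-camera measurements; the hand-in returned no verdict.

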